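# Open the squeeze-and-turn sealer pot

### The arm

A 6-joint arm with a two-finger parallel gripper is mounted at the origin on the work surface. World frame = base frame: x ahead of the robot, y to its left, z up, the work surface at z = 0. Lengths are in m, angles in degrees, forces in N, time in s.
With the tool pointing down it reaches from about 0.35 to 0.85 m from the base axis. Payload 8.1 kg.
Tool frame: the origin (TCP) lies between the finger pads; the fingertips stand bot.nose_length ahead of it and the grasp point (between the pads) lies 3 mm ahead of it (bot.nose_length is the distance from the TCP to the fingertips, in m); z points along the fingers, y is the line along which they close (so a half turn about z gives the same grasp; the last joint's range is limited). The gripper opens to 93 mm and grips with 3 to 60 N. Pads are 15 mm wide; open, the fingers measure 128 mm over their backs; the gripper's body (75 mm by 188 mm) begins 65 mm behind the grasp point.
Start: joints at [-71.986, 7.471, 85.268, -0, 87.261, -4.893], TCP at [0.234, -0.553, 0.241] pointing down, gripper open.
Joint ranges: [-169.43, 169.43], [-51.17, 129.36], [1.28, 143.12], [-76.62, 256.62], [0, 156.53], [-152.29, 152.29]. Speed limits (degrees/s): [136.94, 136.94, 159.86, 180, 180, 180].

### API

Orientations are given as a 3x3 rotation matrix whose columns are the frame's x, y, z axes.
In Python, from workcell import bot, camera, finder gives the robot as it stands.
- The arm moves only by the tool play_rows, never from a script. Its argument "rows" is a list of rows, each a list of 3 entries, a list of its own where there are three numbers: the finger opening in m, from 0 to 0.093, then the shift along the world's x, y, z in m, then the turn about the world's z in degrees. In form: [[hand, [tx, ty, tz], roll], ...]. A call has 1 to 20 rows; each row shifts and turns the commanded pose from where the row before left it; what a row does not reach is not made up. A row lasts 1/10 s, in which the tool goes at most 50 mm and 8.59 degrees, less where a joint would pass 70% of its speed; a pose out of reach is approached as far as the arm can. A call is refused whole if a number of a shift passes 0.05 or a number of a turn 8.59, either way. A call with a gripper value outside its range is refused whole. The fingers move at their own pace and stop on an object; the grip force is fixed at half the most. Time passes only in rows, so rows that do not move let the fingers close. It gives the time, the measured TCP pose, the force, the opening and the grip force at its end, in the units of the state.
- bot.get_state(): the state, without advancing time (a new reading comes with each control period).
- camera(name): name is "scene" or "side" or "wrist"; returns a dict with "image" (480x640x3 uint8, blue, green, red), "fx", "fy", "cx", "cy" (pixels), "extrinsics" (4x4, takes a point from world to camera coordinates). Camera axes: x right, y up, looking along -z (the intrinsics and any distortion apply to the point x, -y, -z); pixel columns grow to the right and rows downward; lengths in m; the calibration is good to about 2 mm. A picture is of the moment at which its call begins. There is no depth.
- bot.close_job(): hands the job in; it is judged then, once.
Trained networks look in the newest picture that a camera, given by its name, has taken for a name from the list of things; names that differ only in an ending like _2 or _b are one class to them, and where a whole thing is asked for, a point or a joint stands for the part that bears it (a point fixed in the world has none). Each returns a list of dicts, best first, with "p" (0 to 1); they miss things now and then, are a little off and sometimes report something else, mostly with a low value. They report only what shows in the picture. A call takes as long as a camera call. They do not tell look-alikes from the thing itself.
- finder.find_in(query, camera): "centre" ([column, row] in pixels, amid what is visible of it).
The state is a dict: "time": time; "joint_pos": joint angles; "joint_velocities": joint speeds; "joint_torque": joint torques, N m; "eef_pos": TCP position; "tcp_rot": TCP orientation; "contact_force": force on the tool from outside, world axes, zero at the start; "wrist_torque": the same for the moment, N m; "finger_gap": finger opening in m; "grip_force": force on a finger pad.
Only numpy, scipy, OpenCV 4.12 (cv2) and the standard library are available. Lean on these libraries where they do the work, as an engineer would, in place of code of your own. Each camera call takes 0.05 s, during which the arm holds its last target. There are 200 camera calls.

### The job

Open the pot of flower sealer for the wreath maker: squeeze the two orange tabs of its safety cap together, turn the cap anticlockwise until it comes free, lift it off and set it down gently (not dropped), right way up, on the round cork coaster. Squeeze firmly but do not crush the tabs, do not force the cap against its stops or its catches, and leave the other things on the table where they are.

Things in the scene. Friction and masses are not known exactly. Their poses are not given: they have to be found in the camera images.
- cap_center (a point): Dark purple cap, 51 mm across, 43 mm tall, about 75 g, on the pot's neck. This point: on its axis at the tabs' height, 27.5 mm above its underside, 15 mm below its flat top; z up. An orange ribbed tab stands out at +y and at -y of this frame: plates 22 mm wide (along x), from 15 mm below to 10 mm above this point, outer faces 63 mm apart at rest, 52 mm fully pressed.
- cap: The same cap; origin at the centre of its underside, z up. Locked at the start, its x axis along the pot's x axis within 0.05 rad. It turns anticlockwise (seen from above) only. Lugs hidden inside hold it down: they let go somewhere between 0.35 and 1.15 rad of turn (it differs each time), and a hard stop follows about 0.3 rad later. A sprung stopper pushes the cap up with about 5 N.
- tab_left (a joint): Travel of the tab at the cap's +y side: 0 = out, 0.0055 m = fully pressed. Spring: 5 N at first, 10 N fully pressed. Both must be in by 4 mm or more for the cap to turn; a foot under each tab is otherwise caught both ways. Squeeze with about 15 to 20 N per finger; above 30 N per finger the cap counts as crushed.
- tab_right (a joint): The same for the tab at the cap's -y side.
- jar: Cream pot with a lilac band, 80 mm across, fixed in a square wooden cradle (110 mm, 32 mm high); origin at the centre of its underside, z up. Shoulder 75 mm up, with white catches that end 84 mm up (21 mm below cap_center) around the tabs' feet: keep the fingertips above them. The cap's underside lies 2.5 mm above the shoulder.
- neck_top (a point): Centre of the top of the pot's neck (32 mm across), 109.5 mm above the table, inside the cap; the cap's skirt reaches 32 mm below it. Once free, the cap lifts straight up (40 mm to clear the neck); while still held, a pull is met by a hard resistance. Pulling, pressing or turning it against the pot with more than 45 N in all strains it; the stop stiffens by about 0.1 N m per 0.02 rad.
- coaster: Round cork coaster, 130 mm across, 8 mm thick, fixed; origin at the centre of its underside.
- wreath: Bystander: small wicker wreath with dried flowers, 140 mm across, about 35 mm high, lying flat; origin at the centre of its underside.
- cone: Bystander: wooden cone, 76 mm across, 110 mm tall, standing; origin at the centre of its underside.
- pail: Bystander: pale green tin pail, 104 mm across, 105 mm tall; origin at the centre of its underside.
- spool: Bystander: copper wire spool, 54 mm across, 42 mm tall, standing; origin at the centre of its underside.
Things that resemble listed ones, but are neither listed nor needed, are in the scene too. What is shaped like the cap but blue or red is not meant. Leave any turquoise look-alike of the jar alone.

How it is judged (in metres and radians):
On the way, in this order (a step that is already met when the one before it is completed fails the run):
1. with both tabs squeezed in and the cap still on the neck, the cap is turned at least 0.25 rad from its locked position (value of joint each of tab_left, tab_right above 0.003 m and angle between the x axis of cap and the x axis of jar, either way round above 0.25 rad and z of cap in the frame of jar below 0.088 m), for 0.1 s.
2. the cap is lifted clear of the neck (z of cap in the frame of jar above 0.115 m), for 0.1 s.
At the end, for the whole second after the job is handed in: the cap stands right way up (within 0.1 rad) at rest on the cork coaster, its centre within 35 mm of the coaster's centre, both tabs sprung out and let go (horizontal distance between cap and coaster below 0.035 m and z of cap in the frame of coaster between 0.005 and 0.012 m and angle between cap's own z axis and vertical below 0.1 rad and linear speed of cap below 0.02 m/s and value of joint each of tab_left, tab_right below 0.001 m); the robot touches nothing.
It fails at once if the two fingers together press the cap and its tabs with more than 60 N (30 N each) (contact force between the fingers and cap above 60 N).
It fails at once if the cap is forced against the pot (lugs, stops, catches or shoulder) with more than 45 N in all (contact force between cap and jar above 45 N).
It fails at once if the cap is banged or pressed onto the coaster with more than 35 N (contact force between cap and coaster above 35 N).
It fails at once if the cap is let go over the coaster more than 5 mm above it (contact force between the fingers and cap below 0.1 N and horizontal distance between cap and coaster below 0.08 m and z of cap in the frame of coaster above 0.013 m).
It fails at once if a bystander is moved by more than 15 mm (distance of any of wreath, cone, pail, spool from where it was at the start of the episode above 0.015 m).
It also fails if it takes over 72 s, if anything falls off the work surface, if the arm or the gripper's body presses on something with over 40 N, if the wrist force passes 120 N, or if a joint passes its speed limit or range.

## Working session

There is one attempt and no reset: what is moved stays moved. The work goes in short steps, Python scripts to look and compute and a tool call to move; the robot and the scene stay as the last step left them, time stands still between calls to the robot, and variables do not carry over. Pictures are saved under pics/ and viewed, at most 10 in all, crops included, and the job is handed in when it is done.

Besides the shell and the picture viewer there is one more tool, called after "Emit:" as name([rows], argument=value, ...), one row to a line, values as JSON. play_rows: Moves the arm, as the interface text tells. Its arguments: {"type":"object","properties":{"rows":{"type":"array","items":{"type":"array"}}},"required":["rows"]}

```bash
mkdir -p pics; cat > h.py <<'E'
import numpy as np, cv2
from workcell import bot, camera, finder
def ray(c,px):
    E=np.array(c["extrinsics"]);R=E[:3,:3];o=-R.T@E[:3,3]
    d=R.T@np.array([(px[0]-c["cx"])/c["fx"],-(px[1]-c["cy"])/c["fy"],-1.]);return o,d
def atz(c,px,z):
    o,d=ray(c,px);return o+d*(z-o[2])/d[2]
def proj(c,P):
    E=np.array(c["extrinsics"]);q=E[:3,:3]@np.array(P)+E[:3,3]
    return [c["cx"]-c["fx"]*q[0]/q[2],c["cy"]+c["fy"]*q[1]/q[2]]
E
python3 - <<'E'
from h import *
print(bot.nose_length); s=bot.get_state(); print(s)
Z={"cap":.1,"jar":.05,"coaster":.008,"wreath":.02,"cone":.05,"pail":.05,"spool":.02,"tab_left":.105}
for n in ["scene","side"]:
    c=camera(n); cv2.imwrite(f"pics/{n}1.png",c["image"]); print(n,[k for k in c if k!="image"],ray(c,(320,240)))
    for q in Z:
        for r in finder.find_in(q,n)[:4]:
            print(n,q,np.round(r["centre"]),round(r["p"],2),np.round(atz(c,r["centre"],Z[q]),3))
E
```

```text
0.022
{'time': 0.0, 'joint_pos': array([-7.19874098e+01,  7.51439462e+00,  8.53298834e+01, -1.42648050e-03,
        8.72612253e+01, -4.89510610e+00]), 'joint_velocities': array([ 0.0143792 ,  0.07725837, -0.11550364, -0.03650401, -0.06171819,
       -0.06381611]), 'joint_torque': array([ 2.90943826e-04, -5.59846044e+01, -4.91755557e+01,  7.66564650e-02,
        3.55756888e-02, -1.40919219e-04]), 'eef_pos': array([ 0.23337552, -0.5521732 ,  0.23958906]), 'tcp_rot': array([[ 9.21132695e-01,  3.89248258e-01, -5.93051567e-04],
       [ 3.89248688e-01, -9.21131054e-01,  1.74344000e-03],
       [ 1.32352767e-04, -1.83678413e-03, -9.99998304e-01]]), 'contact_force': array([0.22893022, 0.33765995, 0.26862358]), 'wrist_torque': array([ 0.04084658, -0.0028822 ,  0.02082252]), 'grip_force': 0.0, 'finger_gap': 0.09304508111958901}
scene ['fx', 'fy', 'cx', 'cy', 'extrinsics'] (array([ 1.29185251, -0.42245012,  1.02692229]), array([-0.59345044,  0.32148809, -0.73788988]))
scene cap [217. 253.] 0.94 [ 0.454 -0.26   0.1  ]
scene cap [266. 227.] 0.69 [ 0.436 -0.117  0.1  ]
scene cap [265. 246.] 0.66 
[... 512 characters left out ...]
1842993]), array([ 0.32931719, -0.74734032, -0.57713666]))
side cap [428. 239.] 0.87 [ 0.361 -0.136  0.1  ]
side cap [369. 220.] 0.85 [ 0.503 -0.153  0.1  ]
side cap [416. 274.] 0.81 [ 0.348 -0.007  0.1  ]
side jar [222. 312.] 0.93 [0.67  0.211 0.05 ]
side jar [364. 252.] 0.74 [ 0.49  -0.097  0.05 ]
side coaster [310. 336.] 0.75 [0.503 0.158 0.008]
side cone [368. 185.] 0.69 [ 0.588 -0.386  0.05 ]
side pail [208. 391.] 0.95 [0.585 0.387 0.05 ]
side pail [365. 229.] 0.45 [ 0.521 -0.183  0.05 ]
side spool [420. 199.] 0.79 [ 0.453 -0.424  0.02 ]
side spool [213. 388.] 0.5 [0.597 0.359 0.02 ]
side tab_left [403. 278.] 0.68 [0.366 0.023 0.105]
side tab_left [366. 227.] 0.66 [ 0.495 -0.113  0.105]
```

View pics/scene1.png

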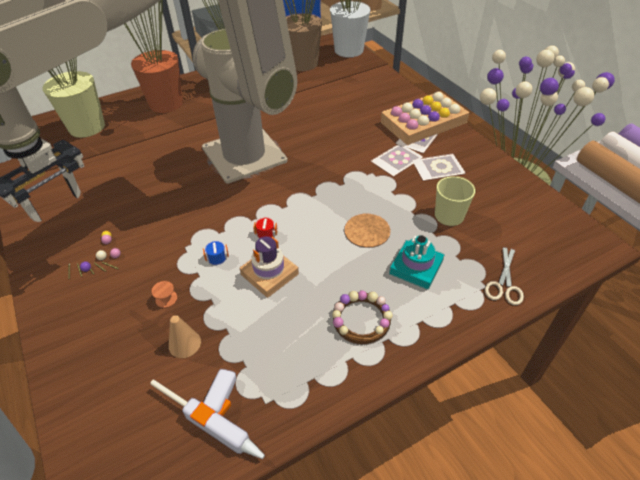

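View pics/side1.png

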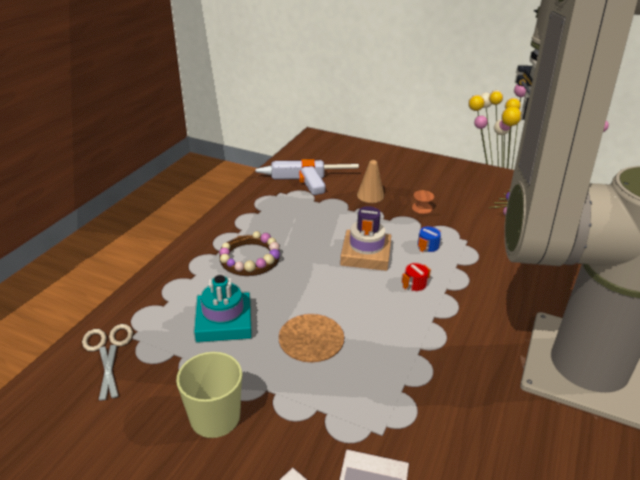

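The target is the purple cap, at scene (266,248) and side (368,220), so roughly (0.50,-0.15). One of its orange tabs faces the side camera. The blue and red caps and the turquoise pot are decoys. The coaster is at about (0.505,0.16). I'll move above the pot next.

Emit:
play_rows([
  [0.093,[0.02,0.03,0.005],0],
  [0.093,[0.025,0.04,0.005],0],
  [0.093,[0.025,0.04,0.005],0],
  [0.093,[0.03,0.04,0.005],0],
  [0.093,[0.03,0.04,0],0],
  [0.093,[0.03,0.04,0],0],
  [0.093,[0.03,0.04,0],0],
  [0.093,[0.03,0.04,0],0],
  [0.093,[0.025,0.04,0],0],
  [0.093,[0.02,0.05,0],0],
  [0.093,[0,0,0],0],
  [0.093,[0,0,0],0],
  [0.093,[0,0,0],0],
])

```text
time: 2.2
eef_pos: [0.4967, -0.1572, 0.2607]
tcp_rot: [[0.921, 0.389, -0.0], [0.389, -0.921, -0.0], [-0.0, 0.0, -1.0]]
contact_force: [0.4, -0.7, 0.0]
finger_gap: 0.093
grip_force: 0.0
```

```bash
python3 - <<'E'
from h import *
s=bot.get_state(); print(s["time"],s["eef_pos"],s["tcp_rot"][:,1],s["contact_force"])
c=camera("wrist"); cv2.imwrite("pics/w1.png",c["image"]); print(ray(c,(320,240)),c["fx"])
for q,z in [("cap",.1255),("jar",.05),("tab_left",.11)]:
    for r in finder.find_in(q,"wrist")[:3]: print(q,np.round(r["centre"]),round(r["p"],2),np.round(atz(c,r["centre"],z),3))
c=camera("side"); cv2.imwrite("pics/s2.png",cv2.resize(c["image"][170:300,300:460],None,fx=4,fy=4,interpolation=2))
E
```

```text
2.2 [ 0.49671144 -0.15719579  0.26065608] [ 3.88884231e-01 -9.21286551e-01  3.82634093e-04] [ 0.44052616 -0.67951168  0.00471256]
(array([ 0.56965279, -0.12570432,  0.40405661]), array([-0.24704693, -0.10385205, -0.96353611])) 381.71733245673045
cap [315. 223.] 0.69 [ 0.509 -0.147  0.125]
cap [230. 296.] 0.67 [ 0.428 -0.107  0.126]
cap [354. 337.] 0.59 [ 0.433 -0.213  0.126]
jar [316. 186.] 0.92 [ 0.526 -0.141  0.05 ]
jar [38. 82.] 0.27 [0.514 0.113 0.05 ]
tab_left [276. 214.] 0.68 [ 0.501 -0.118  0.11 ]
tab_left [201. 280.] 0.61 [ 0.425 -0.08   0.11 ]
tab_left [380. 354.] 0.45 [ 0.419 -0.247  0.11 ]
```

View pics/w1.png

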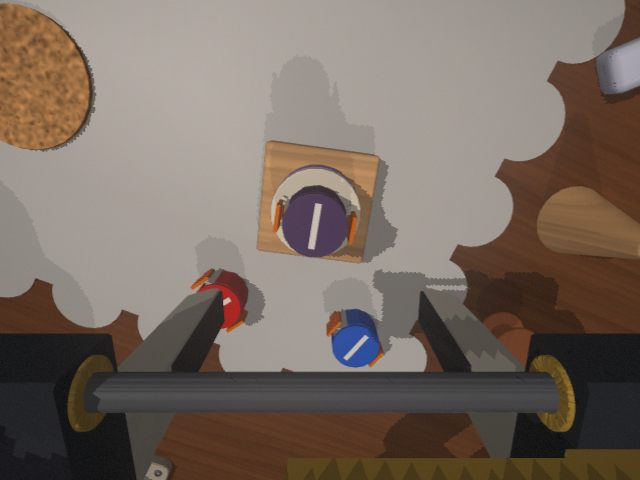

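The wrist view shows the purple cap's top at about (315,222), with its stripe running (317,206) to (312,250). The orange tabs are at (278,216) and (352,229). The cradle corners are at (266,142), (380,155), (362,263) and (257,250). Next I'll compute the centre and yaw.

```bash
python3 - <<'E'
from h import *
c=camera("wrist"); im=c["image"]; hsv=cv2.cvtColor(im,cv2.COLOR_BGR2HSV)
roi=np.zeros(im.shape[:2],np.uint8); roi[165:262,262:370]=255
m=cv2.inRange(hsv,(120,60,30),(160,255,140))&roi
# refine: largest component hull -> ellipse
cs,_=cv2.findContours(cv2.morphologyEx(m,cv2.MORPH_OPEN,np.ones((3,3))),cv2.RETR_EXTERNAL,2); k=max(cs,key=cv2.contourArea)
print("purple bbox",cv2.boundingRect(k))
o=cv2.inRange(hsv,(5,170,120),(16,255,255))&roi
n,_,st,ce=cv2.connectedComponentsWithStats(o)
for i in range(1,n):
    if st[i,4]>15: print("orange",st[i],ce[i],np.round(atz(c,ce[i],.108),4))
def ang(a,b,z):
    d=atz(c,b,z)-atz(c,a,z); return np.degrees(np.arctan2(d[1],d[0])),np.linalg.norm(d)
print("stripe",ang((312,250),(317,206),.12),"cradle",[ang(a,b,.032) for a,b in [((266,142),(380,155)),((257,250),(362,263)),((362,263),(380,155)),((257,250),(266,142))]])
print("cradle ctr",np.mean([atz(c,p,.032) for p in [(266,142),(380,155),(362,263),(257,250)]],0))
t=np.zeros_like(m);cv2.imwrite("pics/w2.png",cv2.resize(im[130:280,240:400],None,fx=4,fy=4,interpolation=2))
for p in [(282,222),(347,222),(315,186),(315,258)]: print(p,atz(c,p,.12))
for n in [(230,296),(354,337)]: print("decoy",atz(c,n,.04))
print("tool y ang",np.degrees(np.arctan2(*bot.get_state()["tcp_rot"][[1,0],1])))
E
```

```text
purple bbox (283, 194, 64, 63)
orange [273 204   8  28 111] [276.24324324 217.78378378] [ 0.4971 -0.119   0.108 ]
orange [348 217   9  27 115] [351.8        230.10434783] [ 0.5111 -0.1782  0.108 ]
stripe (np.float64(16.23076293403157), np.float64(0.034861231806144886)) cradle [(np.float64(-73.51052728620239), np.float64(0.10844367002318733)), (np.float64(-74.6489628307809), np.float64(0.10836196235026026)), (np.float64(15.54009461212734), np.float64(0.10924529344654353)), (np.float64(15.57616079238753), np.float64(0.10709095121971292))]
cradle ctr [ 0.50601606 -0.14870503  0.032     ]
(282, 222) [ 0.49865539 -0.12445969  0.12      ]
(347, 222) [ 0.51782843 -0.17011099  0.12      ]
(315, 186) [ 0.53362717 -0.13715079  0.12      ]
(315, 258) [ 0.48173757 -0.15870222  0.12      ]
decoy [ 0.38481449 -0.10267624  0.04      ]
decoy [ 0.39104248 -0.24039121  0.04      ]
tool y ang -67.192184487068
```

View pics/w2.png

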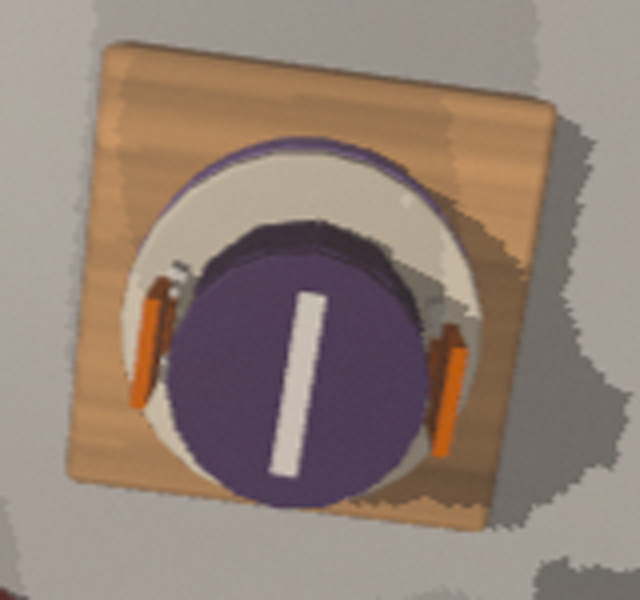

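Emit:
play_rows([
  [0.093,[0.0085,0.008,0],-7.1],
  [0.093,[0,0,-0.02],0],
  [0.093,[0,0,-0.02],0],
  [0.093,[0,0,-0.02],0],
  [0.093,[0,0,-0.02],0],
  [0.093,[0,0,-0.02],0],
  [0.093,[0,0,-0.015],0],
  [0.093,[0,0,-0.015],0],
  [0.093,[0,0,-0.01],0],
  [0.093,[0,0,-0.01],0],
  [0.085,[0,0,0],0],
  [0.075,[0,0,0],0],
  [0.07,[0,0,0],0],
  [0.067,[0,0,0],0],
  [0.067,[0,0,0],0],
  [0.067,[0,0,0],0],
])

```text
time: 4.1
eef_pos: [0.5057, -0.1485, 0.1109]
tcp_rot: [[0.962, 0.272, 0.001], [0.272, -0.962, -0.0], [0.0, 0.0, -1.0]]
contact_force: [-0.1, 0.4, 0.2]
finger_gap: 0.0674
grip_force: 0.0
```

```bash
python3 - <<'E'
from h import *
s=bot.get_state(); print(s["joint_pos"],s["contact_force"],s["finger_gap"],s["grip_force"])
c=camera("wrist"); cv2.imwrite("pics/w3.png",c["image"])
E
```

```text
[-2.19447223e+01  2.02910941e+00  1.04954727e+02  6.13503073e-04
  7.29840294e+01  5.22505592e+01] [-0.1235616   0.42701719  0.15338724] 0.0673945476892149 0.0
```

View pics/w3.png

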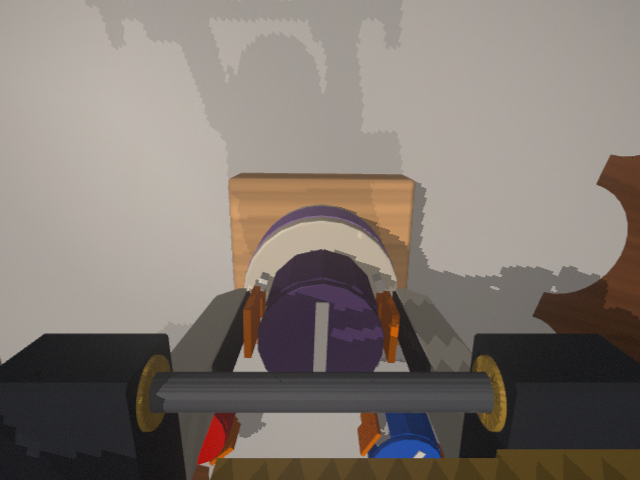

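The fingers straddle the tabs evenly: left tab at x≈254, right tab at x≈390, cap centred at 321. The yaw is aligned. Now I'll squeeze in small steps.

Emit:
play_rows([
  [0.064,[0,0,0],0],
  [0.062,[0,0,0],0],
  [0.06,[0,0,0],0],
  [0.058,[0,0,0],0],
  [0.056,[0,0,0],0],
  [0.056,[0,0,0],0],
  [0.056,[0,0,0],0],
])

```text
time: 4.85
eef_pos: [0.5055, -0.1485, 0.1107]
tcp_rot: [[0.962, 0.272, 0.0], [0.272, -0.962, -0.0], [0.0, 0.0, -1.0]]
contact_force: [-0.6, -0.9, 1.9]
finger_gap: 0.0567
grip_force: 8.1
```

Emit:
play_rows([
  [0.055,[0,0,0],0],
  [0.054,[0,0,0],0],
  [0.053,[0,0,0],0],
  [0.0525,[0,0,0],0],
  [0.0525,[0,0,0],0],
  [0.0525,[0,0,0],0],
])

```text
time: 5.45
eef_pos: [0.5055, -0.1485, 0.1107]
tcp_rot: [[0.962, 0.272, 0.0], [0.272, -0.962, -0.0], [0.0, 0.0, -1.0]]
contact_force: [-0.5, -0.2, 2.1]
finger_gap: 0.053
grip_force: 9.6
```

Emit:
play_rows([
  [0.0515,[0,0,0],0],
  [0.0515,[0,0,0],0],
  [0.0515,[0,0,0],0],
  [0.0515,[0,0,0],0],
])

```text
time: 5.85
eef_pos: [0.5055, -0.1484, 0.1107]
tcp_rot: [[0.962, 0.272, 0.0], [0.272, -0.962, 0.0], [0.0, -0.0, -1.0]]
contact_force: [-1.2, 0.7, 3.8]
finger_gap: 0.0517
grip_force: 13.5
```

Emit:
play_rows([
  [0.0512,[0,0,0],0],
  [0.0512,[0,0,0],0],
  [0.0512,[0,0,0],4],
  [0.0512,[0,0,0],4],
  [0.0512,[0,0,0],0],
])

```text
time: 6.35
eef_pos: [0.5057, -0.1486, 0.1107]
tcp_rot: [[0.914, 0.405, 0.001], [0.405, -0.914, -0.0], [0.0, 0.0, -1.0]]
contact_force: [-0.0, 0.1, 3.4]
finger_gap: 0.052
grip_force: 16.8
```

```bash
python3 - <<'E'
from h import *
s=bot.get_state(); print(s["wrist_torque"],s["contact_force"],s["finger_gap"],s["grip_force"])
E
```

```text
[0.07305769 0.04597027 0.02687283] [-0.00722929  0.05977152  3.37313357] 0.05204053452878431 16.820169584825635
```

Emit:
play_rows([
  [0.0512,[0,0,0],4],
  [0.0512,[0,0,0],4],
  [0.0512,[0,0,0],4],
  [0.0512,[0,0,0],2],
  [0.0512,[0,0,0],0],
  [0.0512,[0,0,0],0],
  [0.0512,[0,0,0.0005],0],
  [0.0512,[0,0,0],0],
])

```text
time: 7.15
eef_pos: [0.5056, -0.1486, 0.1109]
tcp_rot: [[0.791, 0.612, 0.0], [0.612, -0.791, -0.0], [0.0, 0.0, -1.0]]
contact_force: [2.7, -1.9, -0.6]
finger_gap: 0.0519
grip_force: 16.4
```

```bash
cat > st.py <<'E'
from h import *
s=bot.get_state(); r=s["tcp_rot"]; print("tau",s["wrist_torque"].round(3),"yaw turned",round(float(np.degrees(np.arctan2(r[1,0],r[0,0])))-15.8,2),s["eef_pos"].round(5),s["contact_force"].round(2),s["grip_force"])
E
python3 st.py
```

```text
tau [-0.292 -0.528 -0.023] yaw turned 21.95 [ 0.50562 -0.1486   0.11087] [ 2.7  -1.88 -0.58] 16.36594443116337
```

Emit:
play_rows([
  [0.0512,[0,0,0.0005],0],
  [0.0512,[0,0,0],4],
  [0.0512,[0,0,0],0],
])

```text
time: 7.45
eef_pos: [0.5051, -0.1483, 0.111]
tcp_rot: [[0.745, 0.667, -0.001], [0.667, -0.745, 0.0], [-0.0, -0.001, -1.0]]
contact_force: [1.9, -0.7, -3.5]
finger_gap: 0.0522
grip_force: 15.5
```

```bash
python3 st.py
```

```text
tau [-0.187 -0.515  0.102] yaw turned 26.06 [ 0.50507 -0.14831  0.11099] [ 1.9  -0.75 -3.45] 15.5134701076895
```

Still held (fz −3.5). I'll keep turning in small steps with this slight upward bias; when it frees, fz should turn positive and z should rise.

Emit:
play_rows([
  [0.0512,[0,0,0],4],
  [0.0512,[0,0,0],0],
  [0.0512,[0,0,0],0],
])

```text
time: 7.75
eef_pos: [0.5049, -0.1482, 0.111]
tcp_rot: [[0.699, 0.715, -0.001], [0.715, -0.699, 0.001], [-0.001, -0.001, -1.0]]
contact_force: [0.5, -0.2, -3.7]
finger_gap: 0.0521
grip_force: 15.5
```

Emit:
play_rows([
  [0.0512,[0,0,0],4],
  [0.0512,[0,0,0],0],
  [0.0512,[0,0,0],0],
])

```text
time: 8.05
eef_pos: [0.5049, -0.1482, 0.1111]
tcp_rot: [[0.648, 0.762, -0.001], [0.762, -0.648, 0.001], [-0.001, -0.001, -1.0]]
contact_force: [-0.0, 0.3, -5.0]
finger_gap: 0.052
grip_force: 15.5
```

```bash
python3 st.py
```

```text
tau [0.026 0.084 0.042] yaw turned 33.84 [ 0.50486 -0.1482   0.11107] [-0.05  0.26 -4.99] 15.47140531707555
```

Emit:
play_rows([
  [0.0512,[0,0,0],4],
  [0.0512,[0,0,0],0],
  [0.0512,[0,0,0],0],
])

```text
time: 8.35
eef_pos: [0.5049, -0.1482, 0.1111]
tcp_rot: [[0.593, 0.805, -0.001], [0.805, -0.593, 0.0], [-0.0, -0.001, -1.0]]
contact_force: [-1.1, 0.6, -6.0]
finger_gap: 0.0518
grip_force: 15.4
```

Emit:
play_rows([
  [0.0512,[0,0,0],4],
  [0.0512,[0,0,0],0],
  [0.0512,[0,0,0],0],
])

```text
time: 8.65
eef_pos: [0.5051, -0.1483, 0.1113]
tcp_rot: [[0.535, 0.845, -0.001], [0.845, -0.535, 0.0], [-0.0, -0.001, -1.0]]
contact_force: [-1.2, 0.8, -5.6]
finger_gap: 0.0518
grip_force: 15.3
```

```bash
python3 st.py
```

```text
tau [0.127 0.234 0.019] yaw turned 41.84 [ 0.50511 -0.14829  0.11126] [-1.23  0.82 -5.64] 15.266843978315592
```

Emit:
play_rows([
  [0.0512,[0,0,0],4],
  [0.0512,[0,0,0],0],
  [0.0512,[0,0,0],0],
])

```text
time: 8.95
eef_pos: [0.5053, -0.1484, 0.1115]
tcp_rot: [[0.475, 0.88, -0.0], [0.88, -0.475, 0.0], [-0.0, -0.0, -1.0]]
contact_force: [-2.3, 0.2, -4.7]
finger_gap: 0.0519
grip_force: 15.5
```

Emit:
play_rows([
  [0.0512,[0,0,0],4],
  [0.0512,[0,0,0],0],
  [0.0512,[0,0,0],0],
])

```text
time: 9.25
eef_pos: [0.5058, -0.1487, 0.112]
tcp_rot: [[0.413, 0.911, 0.001], [0.911, -0.413, -0.0], [-0.0, 0.001, -1.0]]
contact_force: [-0.5, -0.7, -4.0]
finger_gap: 0.0517
grip_force: 15.9
```

```bash
python3 st.py
```

```text
tau [-0.134  0.094  0.021] yaw turned 49.83 [ 0.50584 -0.14866  0.11201] [-0.52 -0.72 -4.04] 15.851936163380742
```

Emit:
play_rows([
  [0.0512,[0,0,0.001],0],
  [0.0512,[0,0,0],0],
  [0.0512,[0,0,0],0],
])

```text
time: 9.55
eef_pos: [0.5057, -0.1487, 0.1127]
tcp_rot: [[0.411, 0.912, 0.001], [0.912, -0.411, -0.0], [-0.0, 0.001, -1.0]]
contact_force: [1.4, -2.3, -5.2]
finger_gap: 0.0518
grip_force: 15.1
```

```bash
python3 st.py
```

```text
tau [-0.458 -0.155 -0.037] yaw turned 49.96 [ 0.50573 -0.14867  0.11272] [ 1.36 -2.31 -5.19] 15.06120191887021
```

Emit:
play_rows([
  [0.0512,[0,0,0.001],0],
  [0.0512,[0,0,0],0],
  [0.0512,[0,0,0],0],
])

```text
time: 9.85
eef_pos: [0.5056, -0.1486, 0.1137]
tcp_rot: [[0.41, 0.912, 0.0], [0.912, -0.41, -0.0], [-0.0, 0.0, -1.0]]
contact_force: [2.8, -1.9, -5.8]
finger_gap: 0.0521
grip_force: 13.9
```

```bash
python3 st.py; python3 - <<'E'
from h import *
c=camera("wrist"); cv2.imwrite("pics/w4.png",c["image"])
E
```

```text
tau [-0.626 -0.236 -0.047] yaw turned 49.99 [ 0.50559 -0.14859  0.11369] [ 2.78 -1.91 -5.82] 13.939770245924592
```

View pics/w4.png

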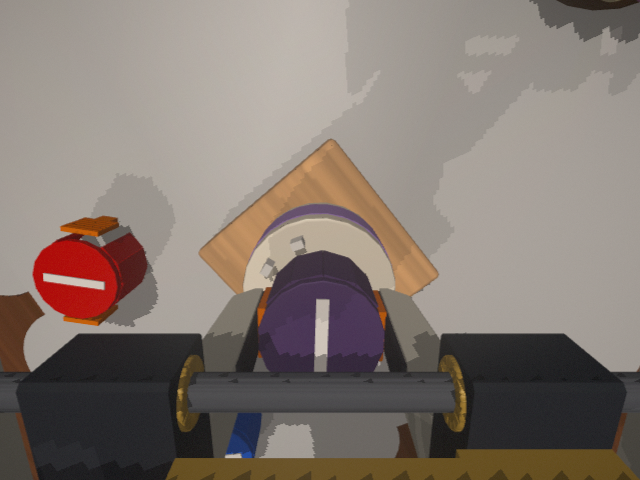

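The stripe is still upright in the hand frame, (323,300) to (320,370), so the cap has turned with the fingers. To tell a free cap from slipping fingers, I'll compare the cap's apparent size with the earlier picture.

```bash
python3 - <<'E'
from h import *
for f in ["w3","w4"]:
    im=cv2.imread(f"pics/{f}.png"); g=im[250:372,250:400]
    w=(g.min(2)>105)&(np.ptp(g.astype(int),axis=2)<40)
    w[:40]=0; w[:,:50]=0; w[:,90:]=0
    ys,xs=np.nonzero(w); print(f,"stripe top",ys.min()+250,"cols@y",[(xs[ys==y].min()+250,xs[ys==y].max()+250) for y in (60,80,100,115)])
    hsv=cv2.cvtColor(im,cv2.COLOR_BGR2HSV); m=cv2.inRange(hsv,(115,50,20),(165,255,140))
    for y in (320,330,340,350): 
        x=np.nonzero(m[y,250:400])[0]; print(y,x.min()+250,x.max()+250)
c=camera("wrist")
s=bot.get_state();t=s["eef_pos"]
# prediction: stripe top edge (17.5mm along cap x) for cap top z hypotheses
R=s["tcp_rot"]
for z in (.1200,.1228): 
    for a in (0.017,0.0255): print(z,a,np.round(proj(c,[t[0]+R[0,0]*a,t[1]+R[1,0]*a,z]),1), np.round(proj(c,[t[0]+R[0,1]*.0255,t[1]+R[1,1]*.0255,z]),1))
E
```

```text
w3 stripe top 303 cols@y [(np.int64(316), np.int64(327)), (np.int64(315), np.int64(326)), (np.int64(314), np.int64(325)), (np.int64(314), np.int64(325))]
320 262 378
330 259 382
340 259 382
350 259 381
w4 stripe top 299 cols@y [(np.int64(316), np.int64(328)), (np.int64(315), np.int64(328)), (np.int64(315), np.int64(327)), (np.int64(315), np.int64(325))]
320 262 380
330 258 383
340 259 382
350 260 382
0.12 0.017 [320.3 300. ] [383.5 338.7]
0.12 0.0255 [320.3 279.7] [383.5 338.7]
0.1228 0.017 [320.3 303.1] [384.6 342.3]
0.1228 0.0255 [320.3 282.5] [384.6 342.3]
```

Pull resistance persists while the fingers creep up about 1:1. That looks like the cap is still held and the pads are slipping, so I'll undo the lift and keep turning while watching the torque.

Emit:
play_rows([
  [0.0512,[0,0,-0.001],0],
  [0.0512,[0,0,-0.0012],0],
  [0.0512,[0,0,0],0],
  [0.0512,[0,0,0],0],
])

```text
time: 10.35
eef_pos: [0.5058, -0.1485, 0.112]
tcp_rot: [[0.41, 0.912, 0.001], [0.912, -0.41, -0.0], [0.0, 0.001, -1.0]]
contact_force: [-1.1, -1.5, 1.9]
finger_gap: 0.0518
grip_force: 15.1
```

```bash
python3 st.py
```

```text
tau [-0.205  0.087 -0.001] yaw turned 50.01 [ 0.50576 -0.14852  0.11195] [-1.09 -1.51  1.87] 15.051232860423625
```

Emit:
play_rows([
  [0.0512,[0,0,0],4],
  [0.0512,[0,0,0],0],
  [0.0512,[0,0,0],0],
])

```text
time: 10.65
eef_pos: [0.506, -0.1484, 0.1119]
tcp_rot: [[0.347, 0.938, 0.001], [0.938, -0.347, -0.0], [0.0, 0.001, -1.0]]
contact_force: [1.0, 0.2, 3.7]
finger_gap: 0.0517
grip_force: 15.2
```

```bash
python3 st.py
```

```text
tau [-0.028 -0.178 -0.015] yaw turned 53.91 [ 0.50597 -0.14843  0.11195] [1.02 0.16 3.71] 15.247069182805717
```

Emit:
play_rows([
  [0.0512,[0,0,0.001],0],
  [0.0512,[0,0,0],0],
  [0.0512,[0,0,0],0],
])

```text
time: 10.95
eef_pos: [0.5058, -0.1484, 0.1127]
tcp_rot: [[0.346, 0.938, 0.001], [0.938, -0.346, -0.0], [0.0, 0.001, -1.0]]
contact_force: [2.4, 0.7, 3.2]
finger_gap: 0.0517
grip_force: 15.3
```

```bash
python3 st.py
```

```text
tau [ 0.042 -0.274  0.012] yaw turned 53.98 [ 0.50584 -0.14843  0.11273] [2.37 0.73 3.2 ] 15.296812299638987
```

The force stays positive through the lift, so the cap is free. I'll turn a little more for margin and then lift slowly.

Emit:
play_rows([
  [0.0512,[0,0,0],3],
  [0.0512,[0,0,0.001],0],
  [0.0512,[0,0,0.001],0],
  [0.0512,[0,0,0.001],0],
  [0.0512,[0,0,0],0],
])

```text
time: 11.45
eef_pos: [0.5049, -0.1483, 0.1149]
tcp_rot: [[0.296, 0.955, -0.001], [0.955, -0.296, 0.0], [-0.0, -0.001, -1.0]]
contact_force: [1.5, 0.3, 0.5]
finger_gap: 0.0519
grip_force: 14.9
```

```bash
python3 st.py
```

```text
tau [-0.035 -0.132  0.035] yaw turned 56.97 [ 0.50486 -0.14832  0.1149 ] [1.55 0.29 0.47] 14.940381185151637
```

Emit:
play_rows([
  [0.0512,[0,0,0.002],0],
  [0.0512,[0,0,0.002],0],
  [0.0512,[0,0,0.002],0],
  [0.0512,[0,0,0],0],
])

```text
time: 11.85
eef_pos: [0.5056, -0.1485, 0.1218]
tcp_rot: [[0.296, 0.955, 0.0], [0.955, -0.296, -0.0], [-0.0, 0.0, -1.0]]
contact_force: [-0.1, 1.0, -0.3]
finger_gap: 0.0514
grip_force: 14.7
```

```bash
python3 st.py
```

```text
tau [-0.046 -0.013  0.041] yaw turned 57.0 [ 0.5056  -0.14853  0.12175] [-0.1   0.95 -0.29] 14.655191861093044
```

Emit:
play_rows([
  [0.0512,[0,0,0.004],0],
  [0.0512,[0,0,0.006],0],
  [0.0512,[0,0,0.008],0],
  [0.0512,[0,0,0.01],0],
  [0.0512,[0,0,0.01],0],
  [0.0512,[0,0,0.01],0],
  [0.0512,[0,0,0.01],0],
  [0.0512,[0,0,0.007],0],
  [0.0512,[0,0,0],0],
  [0.0512,[0,0,0],0],
])

```text
time: 12.85
eef_pos: [0.5055, -0.1485, 0.1864]
tcp_rot: [[0.296, 0.955, 0.0], [0.955, -0.296, -0.0], [0.0, 0.0, -1.0]]
contact_force: [0.1, -0.5, -0.9]
finger_gap: 0.0522
grip_force: 14.6
```

```bash
python3 st.py; python3 - <<'E'
from h import *
c=camera("side"); a=c["image"][120:360,270:430]; w=camera("wrist"); cv2.imwrite("pics/m1.png",np.hstack([cv2.resize(a,(320,480)),cv2.resize(w["image"],(480,360))[:, :].copy() if 0 else cv2.resize(w["image"][:, 80:560],(480,480))]))
for q in ["scene","side"]:
    c=camera(q)
    for r in finder.find_in("coaster",q)[:1]: print(q,r["centre"],atz(c,r["centre"],.008))
    hsv=cv2.cvtColor(c["image"],cv2.COLOR_BGR2HSV); 
E
```

```text
tau [-0.03  -0.06   0.024] yaw turned 57.0 [ 0.50547 -0.14846  0.18636] [ 0.14 -0.53 -0.91] 14.642948638647795
scene [367.9, 230.3] [0.5085711 0.1557281 0.008    ]
side [309.5, 338.4] [0.50161441 0.1636947  0.008     ]
```

View pics/m1.png

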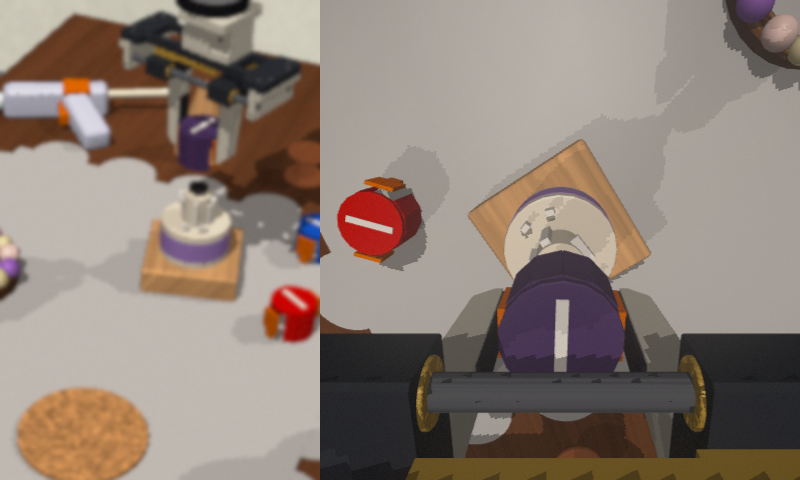

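The cap is in hand: side view at (197,140) in the crop, with the bare neck below it. The coaster is at about (0.505,0.160). I'll carry the cap over.

Emit:
play_rows([
  [0.0512,[0,0.015,0],0],
  [0.0512,[0,0.03,0],0],
  [0.0512,[0,0.03,0],0],
  [0.0512,[0,0.03,0],0],
  [0.0512,[0,0.03,0],0],
  [0.0512,[0,0.03,0],0],
  [0.0512,[0,0.03,0],0],
  [0.0512,[0,0.03,0],0],
  [0.0512,[0,0.03,0],0],
  [0.0512,[0,0.03,0],0],
  [0.0512,[0,0.018,0],0],
  [0.0512,[0,0.005,0],0],
  [0.0512,[0,0,-0.02],0],
  [0.0512,[0,0,-0.03],0],
  [0.0512,[0,0,-0.03],0],
  [0.0512,[0,0,-0.025],0],
  [0.0512,[0,0,-0.02],0],
  [0.0512,[0,0,-0.01],0],
  [0.0512,[0,0,0],0],
  [0.0512,[0,0,0],0],
])

```text
time: 15.15
eef_pos: [0.506, 0.1595, 0.0523]
tcp_rot: [[0.296, 0.955, 0.001], [0.955, -0.296, 0.0], [0.0, 0.001, -1.0]]
contact_force: [0.1, 0.5, -0.4]
finger_gap: 0.0516
grip_force: 14.6
```

```bash
python3 st.py; python3 - <<'E'
from h import *
c=camera("side"); w=camera("wrist"); cv2.imwrite("pics/m2.png",np.hstack([cv2.resize(c["image"][230:390,230:390],(400,400)),cv2.resize(w["image"],(400,400))]))
E
```

```text
tau [ 0.022 -0.08   0.002] yaw turned 57.0 [0.50598 0.15952 0.05227] [ 0.11  0.53 -0.38] 14.646048489958048
```

View pics/m2.png

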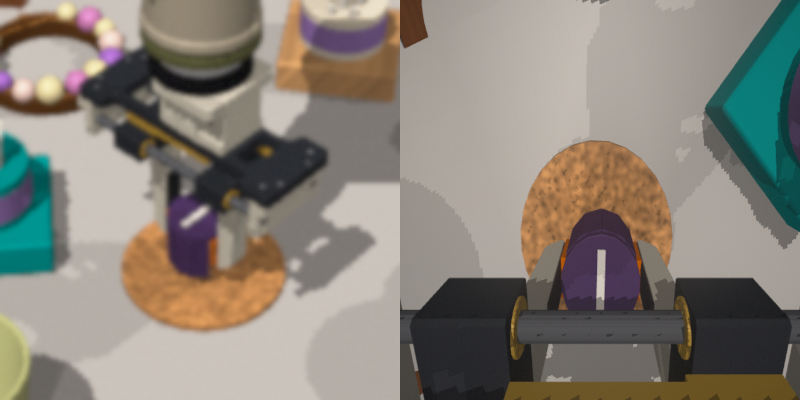

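The cap is over the coaster: in the side crop the cap is at (195,240) and the coaster centre at about (203,270). It is centred well enough. I'll lower it slowly until it touches.

Emit:
play_rows([
  [0.0512,[0,0,-0.002],0],
  [0.0512,[0,0,-0.002],0],
  [0.0512,[0,0,-0.001],0],
  [0.0512,[0,0,-0.001],0],
  [0.0512,[0,0,0],0],
])

```text
time: 15.75
eef_pos: [0.5053, 0.1595, 0.0452]
tcp_rot: [[0.296, 0.955, -0.0], [0.955, -0.296, -0.0], [-0.0, -0.0, -1.0]]
contact_force: [-0.0, 0.4, -0.6]
finger_gap: 0.0518
grip_force: 14.6
```

Emit:
play_rows([
  [0.0512,[0,0,-0.001],0],
  [0.0512,[0,0,-0.0005],0],
  [0.0512,[0,0,0],0],
])

```text
time: 16.05
eef_pos: [0.5054, 0.1595, 0.0438]
tcp_rot: [[0.296, 0.955, -0.0], [0.955, -0.296, -0.0], [-0.0, -0.0, -1.0]]
contact_force: [0.0, 1.1, -1.6]
finger_gap: 0.0519
grip_force: 14.6
```

Emit:
play_rows([
  [0.0512,[0,0,-0.0005],0],
  [0.0512,[0,0,-0.0005],0],
  [0.0512,[0,0,0],0],
])

```text
time: 16.35
eef_pos: [0.5054, 0.1596, 0.0428]
tcp_rot: [[0.296, 0.955, -0.0], [0.955, -0.296, 0.0], [-0.0, -0.0, -1.0]]
contact_force: [0.0, -0.1, -0.3]
finger_gap: 0.0514
grip_force: 14.6
```

Emit:
play_rows([
  [0.0512,[0,0,-0.0005],0],
  [0.0512,[0,0,-0.0005],0],
  [0.0512,[0,0,0],0],
])

```text
time: 16.65
eef_pos: [0.5055, 0.1595, 0.0419]
tcp_rot: [[0.296, 0.955, 0.0], [0.955, -0.296, 0.0], [0.0, 0.0, -1.0]]
contact_force: [0.6, 0.3, -0.4]
finger_gap: 0.0519
grip_force: 14.6
```

Emit:
play_rows([
  [0.0512,[0,0,-0.0005],0],
  [0.0512,[0,0,0],0],
  [0.0512,[0,0,0],0],
])

```text
time: 16.95
eef_pos: [0.5056, 0.1595, 0.0417]
tcp_rot: [[0.296, 0.955, 0.0], [0.955, -0.296, -0.0], [0.0, 0.0, -1.0]]
contact_force: [-0.9, -0.6, 3.2]
finger_gap: 0.0518
grip_force: 15.2
```

The cap has touched down, so I'll release slowly and retreat.

Emit:
play_rows([
  [0.054,[0,0,0],0],
  [0.057,[0,0,0],0],
  [0.06,[0,0,0],0],
  [0.063,[0,0,0],0],
  [0.068,[0,0,0],0],
  [0.078,[0,0,0],0],
  [0.088,[0,0,0],0],
  [0.088,[0,0,0],0],
  [0.088,[0,0,0],0],
  [0.088,[0,0,0.005],0],
  [0.088,[0,0,0.01],0],
  [0.088,[0,0,0.02],0],
  [0.088,[0,0,0.03],0],
  [0.088,[0,0,0.03],0],
  [0.088,[0,0,0.03],0],
  [0.088,[0,0,0.02],0],
  [0.088,[0,0,0],0],
  [0.088,[0,0,0],0],
])

```text
time: 18.75
eef_pos: [0.5058, 0.1596, 0.1871]
tcp_rot: [[0.296, 0.955, 0.001], [0.955, -0.296, 0.0], [0.001, 0.001, -1.0]]
contact_force: [-0.3, 1.0, -1.1]
finger_gap: 0.0878
grip_force: 0.0
```

```bash
python3 st.py; python3 - <<'E'
from h import *
c=camera("side"); w=camera("wrist"); cv2.imwrite("pics/m3.png",np.hstack([cv2.resize(c["image"][230:390,230:390],(400,400)),cv2.resize(w["image"],(400,400))]))
E
```

```text
tau [-0.065 -0.104 -0.016] yaw turned 57.01 [0.50579 0.15962 0.18708] [-0.32  1.01 -1.08] 0.0
```

View pics/m3.png

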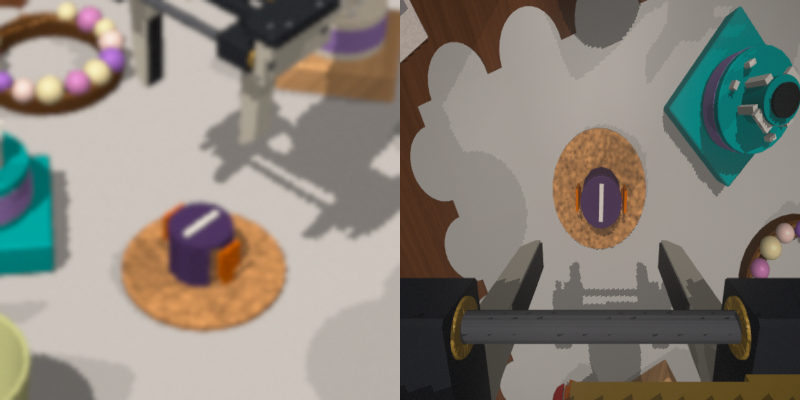

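The cap stands upright near the coaster's centre, with its tabs out and the gripper clear of it.

```bash
python3 -c "
from workcell import bot; print(bot.close_job())"
```

```text
the job is handed in; nothing more can be done
None
```

The purple cap is off the pot and stands upright near the middle of the cork coaster, tabs sprung out and gripper clear; I handed the job in after about 19 s of robot time, and no verdict came back.

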